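Roll the bead tube up its lane and check it in

ROBOT

A 6-joint arm with a two-finger parallel gripper is mounted at the origin on the work surface. World frame = base frame: x ahead of the robot, y to its left, z up, the work surface at z = 0. Lengths are in m, angles in rad, forces in N, time in s.
With the tool pointing down it reaches from about 0.35 to 0.775 m from the base axis. Payload 7.3 kg.
Tool frame: the origin (TCP) lies at the very end of the fingers, on their centre line; the grasp point (between the pads) lies 19 mm behind it; z points along the fingers, y is the line along which they close (so a half turn about z gives the same grasp; the last joint's range is limited). The gripper opens to 92 mm and grips with 3 to 60 N. Pads are 19 mm wide; open, the fingers measure 130 mm over their backs; the gripper's body (75 mm by 190 mm) begins 47 mm behind the grasp point.
Start: joints at [0.982, 0.342, 1.524, -0, 1.275, -0.146], TCP at [0.225, 0.474, 0.227] pointing down, gripper open.
Joint ranges: [-2.53, 2.53], [-0.77, 2.02], [0.04, 2.7], [-1, 4.14], [0.28, 2.66], [-3.11, 3.11]. Speed limits (rad/s): [2.57, 2.57, 3.14, 3.14, 3.14, 3.14].

INTERFACE

Orientations are given as a 3x3 rotation matrix whose columns are the frame's x, y, z axes.
In Python, from bench import ctrl, imaging, sign_off gives the robot as it stands.
- The arm moves only by the tool move_arm, never from a script. Its argument "increments" is one flat list of numbers, 5 for each row, row after row: the shift along the world's x, y, z in m, then the turn about the world's z in degrees, then the opening in per cent of the stroke, from 0 (shut) to 100 (fully open). In form: [tx, ty, tz, roll, hand, tx, ty, tz, roll, hand, ...]. A call has 1 to 8 rows; each row is the pose to reach, as a shift and turn from the pose commanded when the call began; what a row does not reach only later rows make up. A row lasts 1/8 s, in which the tool goes at most 62.5 mm and 10.7 degrees, less where a joint would pass 70% of its speed; a pose out of reach is approached as far as the arm can. A call with a gripper value outside its range is refused whole. The fingers move at their own pace and stop on an object; "newtons" is the grip in N (left out, the last holds). Time passes only in rows, so rows that repeat a pose let the fingers close. It gives the time, the measured TCP pose, the force, the opening and the grip force at its end, in the units of the state.
- ctrl.get_obs(): the state, without advancing time (a new reading comes with each control period).
- imaging.capture(name): name is "scene" or "top" or "wrist"; returns (picture, depth): 480x640x3 uint8, blue, green, red; 480x640 float32, m along the optical axis (not along the pixel's ray), 0 where there is no reading.
- imaging.get_calibration(name): a dict with "fx", "fy", "cx", "cy" (pixels), "eye" and "orientation" of the camera in the world. Camera axes: x right, y down, z forward; pixel columns grow to the right and rows downward; lengths in m; the calibration is good to about 2 mm. A picture is of the moment at which its call begins: read the wrist's pose just before it. get_calibration takes no time and is no camera call; for the wrist camera it gives the pose at the moment of the call.
- sign_off(): hands the job in; it is judged then, once.
The state is a dict: "t": time; "qpos": joint angles; "joint_vel": joint speeds; "joint_torque": joint torques, N m; "tool_pos": TCP position; "eef_rot": TCP orientation; "ft_force": force on the tool from outside, world axes, zero at the start; "wrist_torque": the same for the moment, N m; "opening": finger opening in m; "grasp_force": force on a finger pad.
Only numpy, scipy, OpenCV 4.12 (cv2) and the standard library are available. Lean on these libraries where they do the work, as an engineer would, in place of code of your own. Each camera call takes 0.05 s, during which the arm holds its last target. There are 200 camera calls.

TASK

Take the wooden paddle from its green tray and, with it, gently roll the bead tube along the yellow lane, over the crest, until it meets the sprung blue counting plate; hold the tube pressed against the plate with a steady push of about 7 newtons for a good second (the plate is spoilt by more than 11). Then ease the paddle away slowly so that the tube stays resting at the plate, and stand the paddle upright in its tray again. Never touch the tube with the hand itself, and leave the other things on the counter where they are.

Things in the scene. Friction and masses are not known exactly. Their poses are not given: they have to be found in the camera images.
- lane: Fixed open-topped wooden rolling lane with yellow side walls, 360 x 112 mm. Origin: centre of its underside, on the counter; x along the lane in the rolling direction (to the blue plate), z up. Inside 100 mm wide, wall tops at z 44 mm; low end (x -175) open. Floor top: z 22 at x -175, falls to the start hollow z 14 at x -115, rises 3 degrees to the crest z 24.5 at x 85, falls 1.5 degrees to the plate.
- crest (a point): Middle of the thin red crest line on the lane's floor, lane x 85, z 24.5 mm.
- home (a point): Where the tube's centre is when it just touches the relaxed counting plate (lane x 133, y 0, z 45 mm; the floor there is at z 23.2 mm). A yellow end wall, 62 mm tall, stands behind the plate at lane x 175 to 185 mm.
- plate: Sprung blue plate across the lane's end, 6 mm thick, 88 wide, 24 to 62 mm above the counter. Origin: centre of its front face, lane x 155 mm when relaxed. It yields along lane x, up to 3 mm, by a stiff spring of about 10 N/mm without preload, and springs back: let go suddenly, it may throw the tube back over the crest. It counts only while pushed by 4.5 N or more; over 11 N spoils it.
- tube: Closed clear tube of coloured beads with red end caps, 44 mm diameter, 90 mm long, about 0.2 kg. Origin: its centre; its y axis is its length and lies across the lane, the body turns about it as it rolls. It starts at rest in the start hollow (centre at lane x -114, z 36 mm) and rolls freely. More than 15 N of push would crack it.
- paddle: Wooden push paddle, upright, 0.16 kg. Dark handle 34 mm wide (y), 24 thick (x), from 45 to 130 mm above the foot; below it a pale blade, 70 wide (y), 24 thick (x), 45 tall, firmly clamped 0 to 4 mm off-centre along x, either way, by an amount that differs each time. Origin: on the handle's centre line at foot level, z up. Either broad face pushes. Gripped across x, 95 mm up, the fingers clear lane, tube and plate.
- tray: Fixed green tray of the paddle, 66 x 98 x 17 mm outside, walls and floor 5 mm, so 56 (x) x 88 (y) mm inside. Origin: centre of its underside, on the counter. The paddle starts standing in it on its 5 mm floor, its x within a few degrees of the tray's x.
- jar_a: Small jar, 52 mm diameter, 70 mm tall, white cap. A bystander: leave alone. Origin: centre of its underside.
- jar_b: Small jar, 52 mm diameter, 70 mm tall, black cap. A bystander: leave alone. Origin: centre of its underside.
- dice_bin: Grey open bin of dice, 90 x 120 x 45 mm. A bystander: leave alone. Origin: centre of its underside.
- screwdriver: Screwdriver lying on the counter, about 0.2 m long. A bystander: leave alone. Origin: centre of its underside.
- disk_stack: Stack of brass disks, 60 mm diameter, 24 mm tall. A bystander: leave alone. Origin: centre of its underside.
- mug: Blue mug, 80 mm diameter, 90 mm tall. A bystander: leave alone. Origin: centre of its underside.
- price_block: Block of blank price cards, 60 x 80 x 30 mm. A bystander: leave alone. Origin: centre of its underside.

How it is judged:
On the way, in this order (a step that is already met when the one before it is completed fails the run):
1. the paddle is lifted clear of its tray (z of paddle in the frame of tray above 0.03 m), for 0.1 s.
2. the paddle holds the tube pressed against the counting plate with 4.5 N or more for 0.8 s without a break (contact force between tube and plate above 4.5 N and contact force between paddle and tube above 2 N), for 0.8 s.
At the end, for the whole second after the job is handed in: The tube lies at rest in the lane at the counting plate, its centre within 12 mm of the home point along the lane and its length across the lane (within 0.2 rad); the paddle stands upright (within 0.1 rad), at rest and released, on the floor of its tray, inside its walls (x of tube in the frame of home between -0.012 and 0.006 m and z of tube in the frame of home between -0.008 and 0.008 m and angle between the y axis of tube and the y axis of lane, either way round below 0.2 rad and linear speed of each of tube, paddle below 0.02 m/s and contact force between paddle and tube below 0.1 N and angle between paddle's own z axis and vertical below 0.1 rad and z of paddle in the frame of tray between 0.002 and 0.009 m and x of paddle in the frame of tray between -0.021 and 0.021 m and y of paddle in the frame of tray between -0.014 and 0.014 m); the robot touches nothing.
It fails at once if the tube presses the counting plate with more than 11 N (contact force between tube and plate above 11 N).
It fails at once if the paddle squeezes the tube with more than 15 N (contact force between paddle and tube above 15 N).
It fails at once if the hand or arm touches the tube (contact force between any of the fingers, the arm and tube above 0.3 N).
It fails at once if the tube leaves the lane or is flung (over 0.4 m/s) (linear speed of tube above 0.4 m/s or z of tube in the frame of lane above 0.08 m or z of tube in the frame of lane below 0.02 m or x of tube in the frame of lane below -0.2 m).
It fails at once if a bystander is moved by more than 20 mm (distance of any of jar_a, jar_b, dice_bin, screwdriver, disk_stack, mug, price_block from where it was at the start of the episode above 0.02 m).
It also fails if it takes over 72 s, if anything falls off the work surface, if the arm or the gripper's body presses on something with over 40 N, if the wrist force passes 120 N, or if a joint passes its speed limit or range.

## Working session

There is one attempt and no reset: what is moved stays moved. The work goes in short steps, Python scripts to look and compute and a tool call to move; the robot and the scene stay as the last step left them, time stands still between calls to the robot, and variables do not carry over. Pictures are saved under pics/ and viewed, at most 13 in all, crops included, and the job is handed in when it is done.

Besides the shell and the picture viewer there is one more tool, called after ">>>" as a command line: name --argument value ..., lists and objects as JSON in quotes. move_arm: Moves the arm, as the interface text tells. Its arguments: {"type":"object","properties":{"increments":{"type":"array"},"newtons":{"type":"number"}},"required":["increments"]}

```bash
mkdir -p pics
python3 - <<'E'
from bench import ctrl, imaging
import cv2,numpy as np
o=ctrl.get_obs();print({k:np.round(v,3).tolist() for k,v in o.items()})
for n in ("top","scene"):
    p,d=imaging.capture(n);cv2.imwrite(f"pics/{n}0.png",p);np.savez(f"pics/{n}0.npz",p=p,d=d)
    print(n,imaging.get_calibration(n))
E
```

```text
{'t': 0.0, 'qpos': [0.982, 0.343, 1.525, -0.0, 1.275, -0.146], 'joint_vel': [0.0, 0.002, -0.001, 0.001, -0.0, 0.0], 'joint_torque': [-0.001, -43.124, -24.423, 0.072, 0.056, -0.0], 'tool_pos': [0.225, 0.474, 0.226], 'eef_rot': [[-0.904, 0.428, -0.001], [0.428, 0.904, -0.001], [0.0, -0.001, -1.0]], 'ft_force': [0.524, 0.642, -0.275], 'wrist_torque': [0.0, -0.008, -0.037], 'grasp_force': 0.0, 'opening': 0.092}
top {'fx': 521.9680714072001, 'fy': 521.9680714072001, 'cx': 329.9434805614167, 'cy': 251.05273755267814, 'eye': array([0.29752911, 0.05336574, 1.29292881]), 'orientation': array([[ 0.02580724, -0.98411501,  0.17564633],
       [-0.99946123, -0.02896485, -0.01543675],
       [ 0.0202791 , -0.17515332, -0.9843323 ]])}
scene {'fx': 437.10133644724505, 'fy': 437.10133644724505, 'cx': 317.9057199433729, 'cy': 235.4279954579044, 'eye': array([ 1.216334  , -0.27906558,  0.74326998]), 'orientation': array([[ 0.41406658,  0.58838729, -0.69451369],
       [ 0.91003566, -0.28401769,  0.30194214],
       [-0.01959525, -0.75705637, -0.65305564]])}
```

View pics/top0.png

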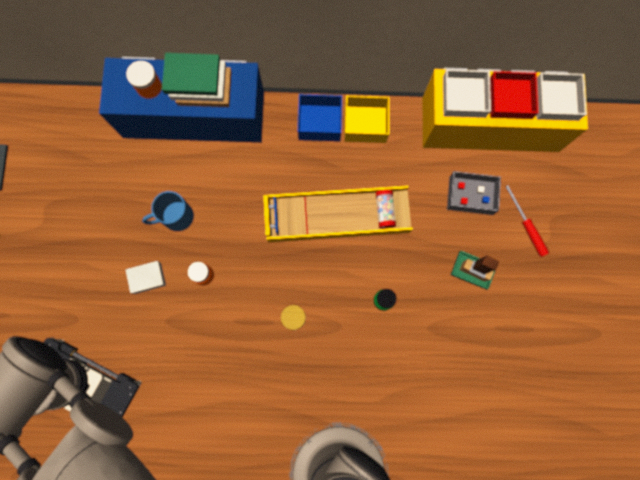

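View pics/scene0.png

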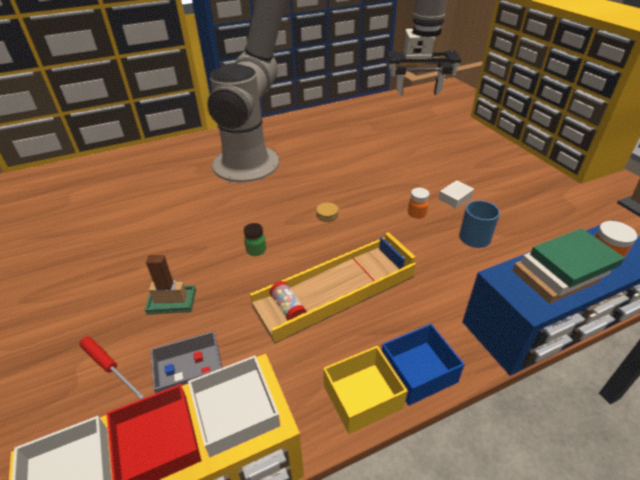

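The top view shows the lane with its plate end at about (268,215) and open end at (411,210). The tube is at (386,208), and the tray with the paddle at (474,270). Next I'll enlarge these and measure them.

```bash
cat > h.py <<'E'
import numpy as np,cv2
from bench import ctrl,imaging
def cloud(p,d,c):
    v,u=np.mgrid[0:480,0:640]
    P=np.stack([(u-c['cx'])/c['fx']*d,(v-c['cy'])/c['fy']*d,d],-1)
    return P@np.array(c['orientation']).T+c['eye']
def onplane(u,v,z,c):
    r=np.array(c['orientation'])@np.array([(u-c['cx'])/c['fx'],(v-c['cy'])/c['fy'],1.])
    return c['eye']+r*(z-c['eye'][2])/r[2]
E
python3 - <<'E'
from h import *
for n in("top","scene"):
    c=imaging.get_calibration(n);f=np.load(f"pics/{n}0.npz");p,d=f['p'],f['d']
    W=cloud(p,d,c);hsv=cv2.cvtColor(p,cv2.COLOR_BGR2HSV)
    H,S,V=hsv[...,0],hsv[...,1],hsv[...,2];X,Y,Z=W[...,0],W[...,1],W[...,2]
    box=lambda x0,x1,y0,y1:(X>x0)&(X<x1)&(Y>y0)&(Y<y1)&(d>0)
    ye=(H>22)&(H<32)&(S>180)&(V>120)&box(.3,.7,-.25,.35)&(Z>.035)&(Z<.075)
    gr=(H>60)&(H<90)&(S>90)&box(.2,.5,-.45,-.2)&(Z<.03)
    for nm,m in(("lane",ye),("tray",gr)):
        q=W[m];r=cv2.minAreaRect(q[:,:2].astype(np.float32));print(n,nm,len(q),r,np.percentile(q[:,2],[5,50,95]).round(3))
    print(np.median(Z[box(.3,.5,0,.1)&(Z<.01)]))
    q=W[box(.25,.5,-.42,-.2)&(Z>.1)&(Z<.15)];r=cv2.minAreaRect(q[:,:2].astype(np.float32));print("handle",len(q),r,q.mean(0))
    m=(H<8)|(H>172); q=W[m&(S>180)&box(.38,.6,-.12,.0)&(Z>.03)&(Z<.08)]; print("caps",len(q),q.mean(0),q.min(0),q.max(0))
p=cv2.imread("pics/top0.png");a=cv2.resize(p[170:300,255:425],None,fx=4,fy=4,interpolation=2)
b=cv2.resize(p[240:300,440:510],(800-680,103));
cv2.imwrite("pics/c1.png",a)
s=cv2.imread("pics/scene0.png");cv2.imwrite("pics/c2.png",np.hstack([cv2.resize(p[240:300,440:510],None,fx=5,fy=5,interpolation=2),cv2.resize(s[245:320,140:205],(260,300),interpolation=2)]))
E
```

```text
top lane 749 ((0.618480384349823, 0.018514737486839294), (0.11365557461977005, 0.35638752579689026), 5.673275470733643) [0.039 0.044 0.064]
top tray 258 ((0.47221794724464417, -0.3178834319114685), (0.09441351890563965, 0.029473338276147842), 66.67158508300781) [0.001 0.006 0.019]
-0.0002267561082545111
handle 215 ((0.48733142018318176, -0.3266102373600006), (0.0344657227396965, 0.024587582796812057), 66.54737854003906) [ 0.48548438 -0.32391455  0.12886416]
caps 79 [ 0.59053251 -0.10204779  0.05350082] [ 0.58406119 -0.11901712  0.03688198] [ 0.59814023 -0.08483491  0.0628746 ]
scene lane 193 ((0.6187293529510498, 0.019142761826515198), (0.11366062611341476, 0.35282042622566223), 5.635220527648926) [0.043 0.044 0.063]
scene tray 57 ((0.4886690378189087, -0.32417774200439453), (0.022141991183161736, 0.09445568174123764), 1.3064064979553223) [0.004 0.006 0.013]
0.00047999859224334696
handle 250 ((0.49029168486595154, -0.32662421464920044), (0.03550200164318085, 0.024465419352054596), 70.19973754882812) [ 0.49269153 -0.32872268  0.12544466]
caps 45 [ 0.59285598 -0.10494066  0.05660867] [ 0.58621057 -0.11994946  0.05087589] [ 0.5987384  -0.088239    0.05996959]
```

View pics/c1.png

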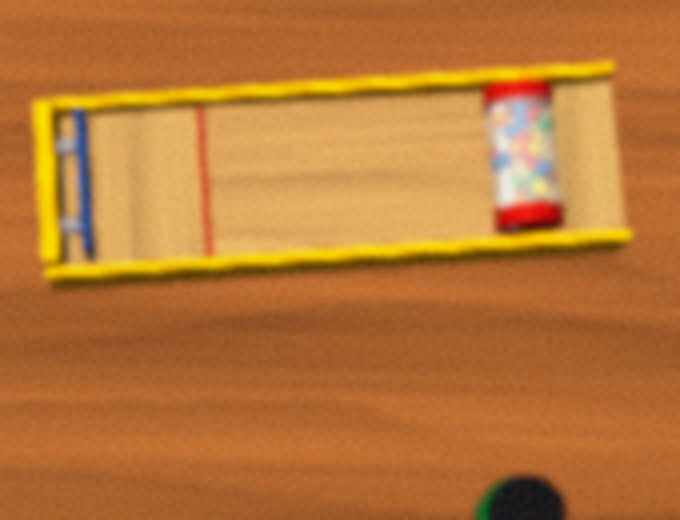

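View pics/c2.png

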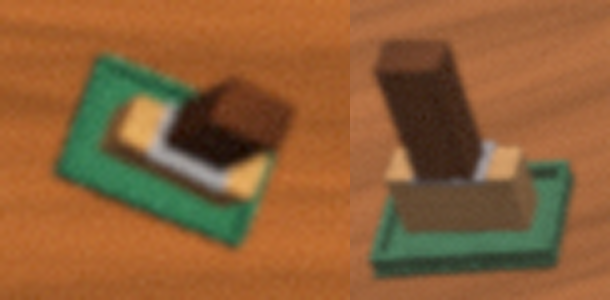

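The crops show:
- **Lane:** the red crest line runs from (305,196.5) to (307.5,233) in top pixels, with the blue plate at x≈276–279.
- **Tray:** the rim corners are near (460.6,251), (451,274.4) and (488,289).
- **Paddle:** the handle top is centred near (491,262.6).

Run:
```python
from h import *
from scipy.optimize import minimize
c=imaging.get_calibration("top");g=lambda u,v,z:onplane(u,v,z,c)[:2]
th=np.radians(95.66);ex=np.array([np.cos(th),np.sin(th)]);ey=np.array([-ex[1],ex[0]])
O=np.array([.6186,.0188])
def L(q):q=q-O;return (q@np.array([ex,ey]).T*1000).round(1)
print("crest",L(g(305,196.5,.0245)),L(g(307.5,233,.0245)))
print("lowend wall",L(g(408.5,186.5,.044)),L(g(412.5,229,.044)),"far",L(g(264,195,.044)),L(g(267.5,239,.044)))
for z in (.062,):print("plate top",L(g(276,198,z)),L(g(278.5,233.5,z)))
A=[g(460.6,251,.017),g(451,274.4,.017),g(488,289,.017)]
cen=(A[0]+A[2])/2;print("tray",A,cen,np.linalg.norm(A[0]-A[1]),np.linalg.norm(A[2]-A[1]),np.degrees(np.arctan2(*(A[0]-A[1])[::-1])),np.degrees(np.arctan2(*(A[1]-A[2])[::-1])))
print("handle top",[g(440+a/5,240+b/5,.135).round(4) for a,b in((232,78),(297,107),(265,155),(207,112),(254,113))])
for n in("top","scene"):
    cc=imaging.get_calibration(n);f=np.load(f"pics/{n}0.npz");W=cloud(f['p'],f['d'],cc).reshape(-1,3)
    m=(abs(W[:,0]-.487)<.05)&(abs(W[:,1]+.325)<.05)
    q=W[m&(W[:,2]>.128)&(W[:,2]<.145)];print(n,len(q),cv2.minAreaRect(q[:,:2].astype(np.float32)),q.mean(0).round(4))
    q=W[m&(W[:,2]>.04)&(W[:,2]<.055)];print(n,"blade",len(q),cv2.minAreaRect(q[:,:2].astype(np.float32)),q.mean(0).round(4))
```

```text
crest [ 76.3 -50.4] [76.2 43.6]
lowend wall [-182.8  -53.2] [-181.8   55.4] far [177.  -55.4] [174.1  56. ]
plate top [146.7 -40.5] [145.5  48.1]
tray [array([ 0.53493963, -0.29272434]), array([ 0.47534246, -0.26776747]), array([ 0.44163299, -0.35891284])] [ 0.48828631 -0.32581859] 0.06461166591620808 0.09717925112569627 -22.721948850418876 69.70344247052016
handle top [array([ 0.5041, -0.3192]), array([ 0.4917, -0.3484]), array([ 0.4693, -0.3332]), array([ 0.4882, -0.3074]), array([ 0.4884, -0.3288])]
top 162 ((0.48740723729133606, -0.3265042304992676), (0.0347750298678875, 0.02455330826342106), 66.98662567138672) [ 0.4876 -0.3258  0.1347]
top blade 181 ((0.48419374227523804, -0.32469233870506287), (0.07037555426359177, 0.027974165976047516), 61.113258361816406) [ 0.4833 -0.3194  0.0495]
scene 178 ((0.49132469296455383, -0.3272240161895752), (0.03507319837808609, 0.026815559715032578), 70.19973754882812) [ 0.493  -0.3264  0.134 ]
scene blade 237 ((0.48636332154273987, -0.3250368535518646), (0.07102152705192566, 0.030409585684537888), 66.93814849853516) [ 0.4938 -0.323   0.0481]
```

>>> move_arm --increments '[0.05,-0.06,0.02,-10,100,0.09,-0.12,0.02,-20,100,0.13,-0.17,0.02,-30,100,0.16,-0.22,0.02,-40,100,0.18,-0.28,0.02,-50,100,0.2,-0.34,0.02,-60,100,0.21,-0.4,0.02,-70,100,0.22,-0.46,0.02,-80,100]' --newtons 25

```text
t: 1.1
tool_pos: [0.4411, 0.0336, 0.2465]
eef_rot: [[0.271, 0.963, -0.0], [0.963, -0.271, 0.0], [-0.0, -0.0, -1.0]]
ft_force: [1.2, -0.6, -0.5]
opening: 0.0917
grasp_force: 0.0
```

>>> move_arm --increments '[0.01,-0.06,0,-6,100,0.02,-0.12,0,-6,100,0.03,-0.18,0,-6,100,0.04,-0.24,0,-6,100,0.043,-0.29,0,-6,100,0.043,-0.325,0,-6,100,0.043,-0.3405,0,-6,100,0.043,-0.3405,0,-6,100]'

```text
t: 2.1
tool_pos: [0.4839, -0.3049, 0.2462]
eef_rot: [[0.365, 0.931, -0.001], [0.931, -0.365, 0.001], [0.001, -0.001, -1.0]]
ft_force: [-0.2, 0.8, -0.0]
opening: 0.092
grasp_force: 0.0
```

Run:
```python
from h import *
o=ctrl.get_obs();c=imaging.get_calibration("wrist");p,d=imaging.capture("wrist");cv2.imwrite("pics/w1.png",p)
print(o['tool_pos'],np.degrees(np.arctan2(o['eef_rot'][1][1],o['eef_rot'][0][1])),o['qpos'])
W=cloud(p,d,c).reshape(-1,3)[d.reshape(-1)>0]
m=(abs(W[:,0]-.487)<.06)&(abs(W[:,1]+.325)<.07)
for a,b in((.128,.142),(.046,.054),(.013,.02)):
    q=W[m&(W[:,2]>a)&(W[:,2]<b)];print(len(q),cv2.minAreaRect(q[:,:2].astype(np.float32)) if len(q)>5 else 0,q.mean(0).round(4))
```

```text
[ 0.4838717  -0.30489935  0.24624741] -21.426483750602085 [-6.96402463e-01  4.15918125e-01  1.35660996e+00  2.57575105e-04
  1.37006807e+00 -3.22491014e-01]
1761 ((0.4894661605358124, -0.3263031542301178), (0.034167174249887466, 0.02402268350124359), 65.72357940673828) [ 0.4898 -0.325   0.1361]
988 ((0.48600050806999207, -0.3246106505393982), (0.06970297545194626, 0.02752058394253254), 65.38323211669922) [ 0.4886 -0.3102  0.0519]
1569 ((0.4899272918701172, -0.323883980512619), (0.09763433784246445, 0.06604037433862686), 68.96060180664062) [ 0.4928 -0.3151  0.018 ]
```

View pics/w1.png

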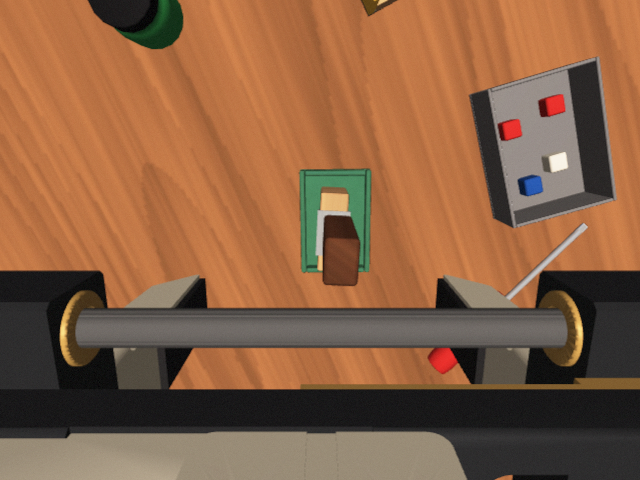

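The wrist view shows the paddle standing in the tray. The handle top is at (340,265), and depth puts it at (0.489,-0.326) with its x axis at about -24°. I'll go down and grip it.

>>> move_arm --increments '[0.0013,0,0,-3,100,0.0013,0,-0.04,-3,100,0.0013,0,-0.08,-3,100,0.0013,0,-0.12,-3,100,0.0013,0,-0.15,-3,100,0.0013,0,-0.166,-3,100,0.0013,0,-0.166,-3,100,0.0013,0,-0.166,-3,50]' --newtons 40

```text
t: 3.15
tool_pos: [0.4862, -0.3051, 0.0821]
eef_rot: [[0.412, 0.911, 0.002], [0.911, -0.412, -0.001], [-0.001, 0.002, -1.0]]
ft_force: [0.2, 0.6, 0.7]
opening: 0.0858
grasp_force: 0.0
```

>>> move_arm --increments '[0,0,0,0,30,0,0,0,0,20,0,0,0,0,10,0,0,0,0,10,0,0,0,0,10,0,0,0,0,10]' --newtons 40

```text
t: 3.9
tool_pos: [0.4855, -0.3049, 0.0807]
eef_rot: [[0.413, 0.911, 0.0], [0.911, -0.413, -0.0], [-0.0, 0.0, -1.0]]
ft_force: [1.0, -0.3, -1.4]
opening: 0.0266
grasp_force: 2.4
```

The last rows before the descent stopped short, so the jaws are about 18 mm off along the handle's width. I'll open, shift along that axis and grip again.

>>> move_arm --increments '[0,0,0,0,50,0,0,0,0,80,0,0,0,0,80,0,0,0,0,80,-0.0035,-0.008,0,0,80,-0.007,-0.016,0,0,80,-0.007,-0.016,0,0,80,-0.007,-0.016,0,0,80]'

```text
t: 4.9
tool_pos: [0.4783, -0.321, 0.0807]
eef_rot: [[0.413, 0.911, 0.0], [0.911, -0.413, 0.0], [0.0, -0.0, -1.0]]
ft_force: [0.6, -0.5, 0.1]
opening: 0.0732
grasp_force: 0.0
```

Run:
```python
from h import *
o=ctrl.get_obs();print(o['tool_pos'],o['opening'],o['ft_force'])
for n in("top","scene"):
    c=imaging.get_calibration(n);p,d=imaging.capture(n)
    if n=="scene": cv2.imwrite("pics/s2.png",cv2.resize(p[180:330,100:260],None,fx=4,fy=4,interpolation=2)[:600])
    W=cloud(p,d,c).reshape(-1,3)
    m=(abs(W[:,0]-.487)<.05)&(abs(W[:,1]+.325)<.06)
    q=W[m&(W[:,2]>.036)&(W[:,2]<.055)];print(n,"blade",len(q),cv2.minAreaRect(q[:,:2].astype(np.float32)),q.mean(0).round(4))
```

```text
[ 0.4782634  -0.32098191  0.08070869] 0.07322256284976739 [ 0.553618   -0.46643919  0.09327576]
top blade 97 ((0.488543301820755, -0.2985879182815552), (0.019462868571281433, 0.027589796110987663), 65.21945190429688) [ 0.4877 -0.298   0.0488]
scene blade 256 ((0.48016443848609924, -0.3217950463294983), (0.0698266252875328, 0.029131243005394936), 67.64574432373047) [ 0.4903 -0.3157  0.0461]
```

View pics/s2.png

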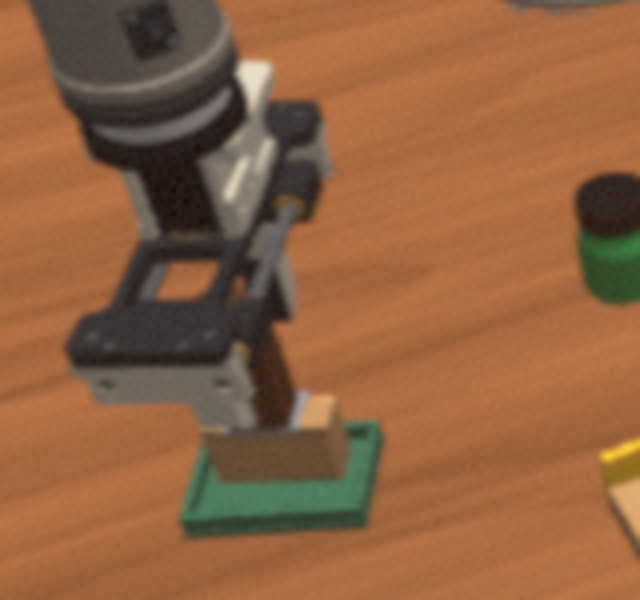

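The paddle is upright in the tray, with its handle between the open fingers at about (275,390) in the crop. I'll close on it and lift.

>>> move_arm --increments '[0,0,0,0,40,0,0,0,0,20,0,0,0,0,10,0,0,0,0,10,0,0,0,0,10,0,0,0,0,10,0,0,0,0,10,0,0,0,0,10]' --newtons 45

```text
t: 6.0
tool_pos: [0.4791, -0.3214, 0.0809]
eef_rot: [[0.413, 0.911, 0.002], [0.911, -0.413, -0.001], [-0.0, 0.002, -1.0]]
ft_force: [4.9, -2.2, -3.0]
opening: 0.0241
grasp_force: 44.9
```

>>> move_arm --increments '[0,0,0.01,0,10,0,0,0.03,0,10,0,0,0.06,0,10,0,0,0.09,0,10,0,0,0.12,0,10,0,0,0.12,0,10,0,0,0.12,0,10]'

```text
t: 6.88
tool_pos: [0.4774, -0.3202, 0.1992]
eef_rot: [[0.413, 0.911, -0.003], [0.911, -0.413, 0.002], [0.001, -0.003, -1.0]]
ft_force: [-0.1, 0.7, -1.6]
opening: 0.0238
grasp_force: 44.9
```

Run:
```python
from h import *
o=ctrl.get_obs();print(o['tool_pos'],o['opening'],o['grasp_force'],o['ft_force'],np.degrees(np.arctan2(o['eef_rot'][1][1],o['eef_rot'][0][1])),o['qpos'])
```

```text
[ 0.47737425 -0.3201618   0.19919856] 0.023795802562023478 44.920740723609924 [-0.14884753  0.74367851 -1.62645295] -24.37564762703586 [-7.23977969e-01  4.56986919e-01  1.42322016e+00 -1.95687593e-04
  1.26475073e+00 -2.98482060e-01]
```

>>> move_arm --increments '[0.026,0.028,0,-10,10,0.053,0.056,0,-20,10,0.079,0.084,0,-30,10,0.106,0.112,0,-40,10,0.132,0.14,0,-50,10,0.158,0.1666,0,-60,10,0.158,0.1666,0,-60,10,0.158,0.1666,0,-60,10]'

```text
t: 7.88
tool_pos: [0.6354, -0.1543, 0.1989]
eef_rot: [[0.995, 0.1, -0.004], [0.1, -0.995, 0.001], [-0.003, -0.001, -1.0]]
ft_force: [-0.8, -0.4, -1.4]
opening: 0.0237
grasp_force: 44.9
```

Run:
```python
from h import *
o=ctrl.get_obs();print(o['tool_pos'],o['ft_force'],np.degrees(np.arctan2(o['eef_rot'][1][1],o['eef_rot'][0][1])),o['qpos'])
c=imaging.get_calibration("wrist");p,d=imaging.capture("wrist");cv2.imwrite("pics/w2.png",p);W=cloud(p,d,c);np.savez("pics/w2.npz",p=p,W=W,d=d)
hsv=cv2.cvtColor(p,cv2.COLOR_BGR2HSV);H,S,V=[hsv[...,i] for i in range(3)];X,Y,Z=[W[...,i] for i in range(3)]
ye=(H>22)&(H<32)&(S>180)&(V>100)&(d>0)&(abs(Z-.044)<.004)
q=W[ye];print(len(q),q.min(0),q.max(0))
for lo,hi in((.5,.6),(.63,.75)):
    w=q[(q[:,0]>lo)&(q[:,0]<hi)]
    if len(w)>50:
        l=cv2.fitLine(w[:,:2].astype(np.float32),cv2.DIST_HUBER,0,.01,.01).ravel();print("wall",len(w),l,w.min(0),w.max(0))
```

```text
[ 0.63535043 -0.15433705  0.19890715] [-0.77287246 -0.37083146 -1.4085848 ] -84.26662820607913 [-3.55111799e-01  6.05442992e-01  1.16852188e+00 -6.39299579e-04
  1.37118067e+00  1.11574446e+00]Traceback (most recent call last):
  File "<stdin>", line 6, in <module>
    return umr_minimum(a, axis, None, out, keepdims, initial, where)
ValueError: zero-size array to reduction operation minimum which has no identity
```

View pics/w2.png

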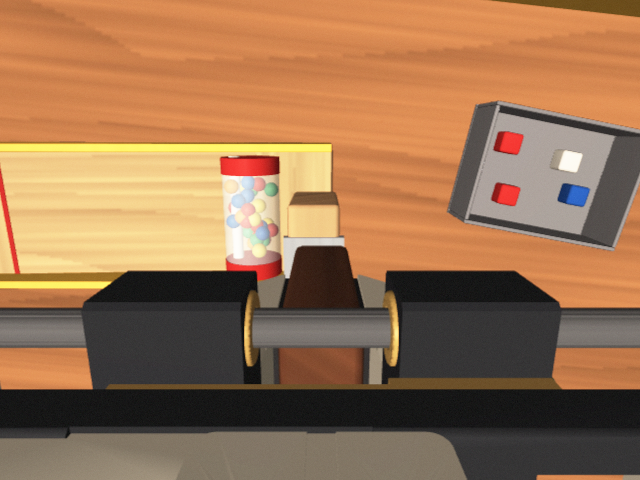

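The wrist view shows the paddle blade (columns 288–338) just behind the tube (222–281). The far wall is level at row 147, so the yaw is aligned. The blade is off-centre towards the plate.

Run:
```python
from h import *
f=np.load("pics/w2.npz");p,W,d=f['p'],f['W'],f['d']
print(W[147,[20,200,320]],W[284,[20,60]],W[215,[250,312]])
q=np.array([W[147-4:147+5,u][np.argmax(W[143:152,u,2])] for u in range(5,325)])
q=q[abs(q[:,2]-np.median(q[:,2]))<.003]
l=cv2.fitLine(q[:,:2].astype(np.float32),cv2.DIST_HUBER,0,.01,.01).ravel();print(l,np.degrees(np.arctan2(l[1],l[0])),q.max(0),q.min(0))
t=W[170:265,235:270].reshape(-1,3);top=t[t[:,2]>np.percentile(t[:,2],85)];print("tube top",top.mean(0))
b=W[200:230,292:335].reshape(-1,3);b=b[b[:,2]>np.median(b[:,2])-.004];print("blade",b.mean(0),cv2.minAreaRect(b[:,:2].astype(np.float32)))
```

```text
[[ 0.66865406  0.06905733  0.04622801]
 [ 0.68148734 -0.06073905  0.04584591]
 [ 0.69007938 -0.14736455  0.0463687 ]] [[0.56134655 0.07817116 0.04481444]
 [0.56482486 0.04619697 0.04561419]] [[ 0.63794829 -0.10188925  0.06014083]
 [ 0.66424903 -0.14673106  0.17154089]]
[ 0.09715177 -0.9952696   0.67876595 -0.03485649] -84.42481 [0.69161098 0.07922294 0.04854305] [ 0.66590971 -0.15030992  0.04577347]
tube top [ 0.6397279  -0.10069079  0.06761639]
blade [ 0.66351669 -0.1472494   0.17013385] ((0.6789126992225647, -0.14570334553718567), (0.04361770674586296, 0.019308840855956078), 5.528822422027588)
```

>>> move_arm --increments '[0.002,0,-0.02,0,10,0.002,0,-0.045,0,10,0.002,0,-0.07,0,10,0.002,0,-0.088,0,10,0.002,0,-0.095,0,10,0.002,0,-0.095,0,10]'

```text
t: 8.68
tool_pos: [0.6383, -0.1546, 0.1058]
eef_rot: [[0.995, 0.098, -0.0], [0.098, -0.995, -0.0], [-0.0, 0.0, -1.0]]
ft_force: [0.4, -0.2, -1.0]
opening: 0.0241
grasp_force: 44.9
```

>>> move_arm --increments '[-0.0003,0.003,0,0,10,-0.0006,0.006,0,0,10,-0.0009,0.009,0,0,10,-0.0012,0.012,0,0,10,-0.0015,0.015,0,0,10,-0.0018,0.018,0,0,10,-0.0021,0.021,0,0,10,-0.0024,0.024,0,0,10]'

```text
t: 9.68
tool_pos: [0.636, -0.1301, 0.1058]
eef_rot: [[0.995, 0.098, 0.0], [0.098, -0.995, -0.0], [0.0, 0.0, -1.0]]
ft_force: [-0.1, 0.2, -1.3]
opening: 0.0238
grasp_force: 44.9
```

>>> move_arm --increments '[-0.0005,0.005,0,0,10,-0.001,0.01,0,0,10,-0.0015,0.015,0,0,10,-0.002,0.02,0,0,10,-0.0025,0.025,0,0,10,-0.003,0.03,0,0,10,-0.0035,0.035,0,0,10,-0.004,0.04,0,0,10]'

```text
t: 10.68
tool_pos: [0.632, -0.0899, 0.1058]
eef_rot: [[0.995, 0.098, 0.0], [0.098, -0.995, -0.0], [0.0, 0.0, -1.0]]
ft_force: [1.0, -0.4, -2.2]
opening: 0.0233
grasp_force: 44.9
```

>>> move_arm --increments '[-0.0005,0.005,0,0,10,-0.001,0.01,0,0,10,-0.0015,0.015,0,0,10,-0.002,0.02,0,0,10,-0.0025,0.025,0,0,10,-0.003,0.03,0,0,10,-0.0035,0.035,0,0,10,-0.004,0.04,0,0,10]'

```text
t: 11.68
tool_pos: [0.6279, -0.05, 0.1057]
eef_rot: [[0.995, 0.098, 0.0], [0.098, -0.995, -0.0], [0.0, 0.0, -1.0]]
ft_force: [-0.1, 0.0, -2.1]
opening: 0.0237
grasp_force: 44.9
```

Run:
```python
from h import *
o=ctrl.get_obs();print(o['t'],o['tool_pos'],o['ft_force'])
p,d=imaging.capture("scene");p2,_=imaging.capture("top")
a=cv2.resize(p[200:350,240:430],(760,600),interpolation=2)[:320];b=cv2.resize(p2[170:250,250:440],(760,270),interpolation=2)
cv2.imwrite("pics/s3.png",np.vstack([cv2.resize(p[200:350,240:430],(400,320)).copy() if 0 else cv2.resize(a,(760,320)),b]))
```

```text
11.675 [ 0.62794766 -0.04995809  0.10574847] [-0.0801099   0.03634941 -2.06770899]
```

View pics/s3.png

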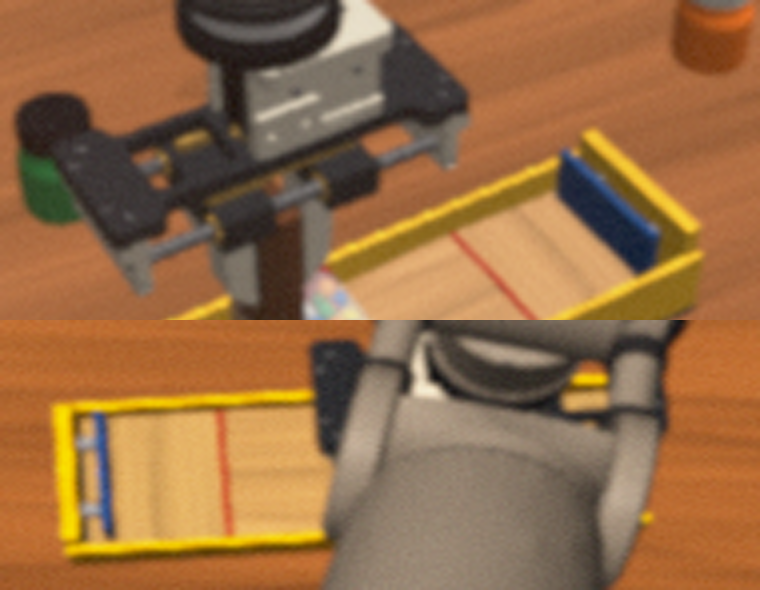

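The tube stays just ahead of the blade (caps near (325,290)) and the lane ahead is clear. I'll keep pushing.

>>> move_arm --increments '[-0.0005,0.005,0,0,10,-0.001,0.01,0,0,10,-0.0015,0.015,0,0,10,-0.002,0.02,0,0,10,-0.0025,0.025,0,0,10,-0.003,0.03,0,0,10,-0.0035,0.035,0,0,10,-0.004,0.04,0,0,10]'

```text
t: 12.78
tool_pos: [0.6239, -0.01, 0.1058]
eef_rot: [[0.995, 0.098, 0.0], [0.098, -0.995, -0.0], [-0.0, 0.0, -1.0]]
ft_force: [-1.4, -0.4, -1.4]
opening: 0.0237
grasp_force: 44.9
```

>>> move_arm --increments '[-0.0005,0.005,0,0,10,-0.001,0.01,0,0,10,-0.0015,0.015,0,0,10,-0.002,0.02,0,0,10,-0.0025,0.025,0,0,10,-0.003,0.03,0,0,10,-0.0035,0.034,0,0,10,-0.0038,0.038,0,0,10]'

```text
t: 13.78
tool_pos: [0.6202, 0.028, 0.1057]
eef_rot: [[0.995, 0.098, 0.0], [0.098, -0.995, -0.0], [-0.0, 0.0, -1.0]]
ft_force: [0.2, -0.8, -0.9]
opening: 0.0237
grasp_force: 44.9
```

>>> move_arm --increments '[-0.0003,0.003,0,0,10,-0.0006,0.006,0,0,10,-0.0009,0.009,0,0,10,-0.0012,0.012,0,0,10,-0.0015,0.015,0,0,10,-0.0018,0.018,0,0,10,-0.0021,0.021,0,0,10,-0.0023,0.0235,0,0,10]'

```text
t: 14.78
tool_pos: [0.6178, 0.0514, 0.1057]
eef_rot: [[0.995, 0.098, -0.0], [0.098, -0.995, -0.0], [-0.0, 0.0, -1.0]]
ft_force: [-0.7, -0.6, -2.1]
opening: 0.0244
grasp_force: 44.9
```

>>> move_arm --increments '[-0.0002,0.0025,0,0,10,-0.0005,0.005,0,0,10,-0.0007,0.0075,0,0,10,-0.001,0.01,0,0,10,-0.0012,0.0125,0,0,10,-0.0015,0.015,0,0,10,-0.0017,0.0175,0,0,10,-0.002,0.02,0,0,10]'

```text
t: 15.78
tool_pos: [0.6159, 0.0714, 0.1058]
eef_rot: [[0.995, 0.098, 0.0], [0.098, -0.995, -0.0], [0.0, 0.0, -1.0]]
ft_force: [0.7, -1.2, -1.9]
opening: 0.0238
grasp_force: 44.9
```

Run:
```python
from h import *
o=ctrl.get_obs();print(o['t'],o['tool_pos'],o['ft_force'])
p,d=imaging.capture("scene");p3,d3=imaging.capture("wrist")
cv2.imwrite("pics/s4.png",np.hstack([cv2.resize(p[200:350,280:430],(400,400),interpolation=2),cv2.resize(p3[:320],(400,400))]))
```

```text
15.775 [0.61587913 0.07140502 0.10576914] [ 0.68323613 -1.18599843 -1.90889984]
```

View pics/s4.png

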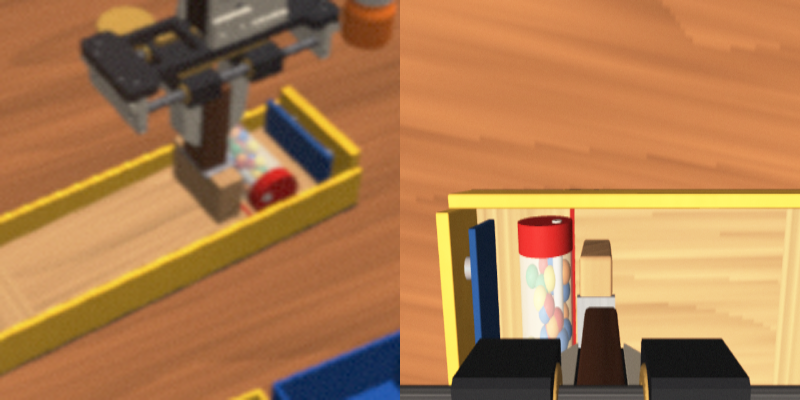

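The tube (red cap at (545,238) in the right half) is just past the crest line and about 20 mm short of the plate. I'll advance slowly.

>>> move_arm --increments '[-0.0002,0.002,0,0,10,-0.0004,0.004,0,0,10,-0.0006,0.006,0,0,10,-0.0008,0.008,0,0,10,-0.001,0.01,0,0,10,-0.0012,0.012,0,0,10,-0.0014,0.014,0,0,10,-0.0016,0.016,0,0,10]'

```text
t: 16.88
tool_pos: [0.6143, 0.0874, 0.1057]
eef_rot: [[0.995, 0.098, -0.0], [0.098, -0.995, -0.0], [-0.0, 0.0, -1.0]]
ft_force: [-0.4, -0.1, -1.2]
opening: 0.0242
grasp_force: 44.9
```

>>> move_arm --increments '[-0.0001,0.001,0,0,10,-0.0002,0.002,0,0,10,-0.0003,0.003,0,0,10,-0.0004,0.004,0,0,10,-0.0005,0.005,0,0,10,-0.0006,0.006,0,0,10,-0.0007,0.007,0,0,10,-0.0008,0.008,0,0,10]'

```text
t: 17.88
tool_pos: [0.6135, 0.0953, 0.1057]
eef_rot: [[0.995, 0.098, -0.0], [0.098, -0.995, -0.0], [-0.0, 0.0, -1.0]]
ft_force: [0.4, 0.1, -1.4]
opening: 0.0239
grasp_force: 44.9
```

```bash
cat > m.py <<'E'
from h import *
o=ctrl.get_obs();print(o['t'],o['tool_pos'],o['ft_force'])
ex=np.array([-.0971,.9953]);ey=np.array([-.9953,-.0971]);O=np.array([.6211,.0105])
print("tcp lane",(o['tool_pos'][:2]-O)@ex,(o['tool_pos'][:2]-O)@ey)
c=imaging.get_calibration("wrist");p,d=imaging.capture("wrist");W=cloud(p,d,c)
l=np.stack([(W[...,:2]-O)@ex,(W[...,:2]-O)@ey],-1)
hsv=cv2.cvtColor(p,cv2.COLOR_BGR2HSV)
m=((hsv[...,0]<8)|(hsv[...,0]>172))&(hsv[...,1]>150)&(W[...,2]>.035)&(W[...,2]<.08)&(d>0)&(abs(l[...,0])<.18)
q=np.c_[l[m],W[m][:,2]];print("cap",len(q),np.percentile(q,[2,50,98],axis=0).round(4).tolist(),"top x",q[q[:,2]>np.percentile(q[:,2],80)].mean(0))
m=(hsv[...,0]>105)&(hsv[...,0]<125)&(hsv[...,1]>150)&(W[...,2]>.02)&(W[...,2]<.07)&(l[...,0]>.12)&(l[...,0]<.175);q=np.c_[l[m],W[m][:,2]];print("plate",len(q),np.percentile(q,[2,50,98],axis=0).round(4).tolist())
E
python3 m.py
```

```text
17.875 [0.61346954 0.09528002 0.10574091] [ 0.43110212  0.1202708  -1.38845658]
tcp lane 0.08512246693412465 -0.0006375443097729567
cap 2578 [[0.1145, -0.0448, 0.0382], [0.132, -0.04, 0.0652], [0.1544, -0.0331, 0.0695]] top x [ 0.135803   -0.03892578  0.06888375]
plate 1535 [[0.1578, -0.0429, 0.0505], [0.1589, -0.0221, 0.0631], [0.163, 0.0003, 0.0649]]
```

The tube has rolled down to the plate by itself. The paddle has about 10 mm to go.

>>> move_arm --increments '[-0.0001,0.001,0,0,10,-0.0002,0.002,0,0,10,-0.0003,0.003,0,0,10,-0.0004,0.0035,0,0,10,-0.0004,0.004,0,0,10,-0.0005,0.0045,0,0,10,-0.0005,0.005,0,0,10,-0.0006,0.0055,0,0,10]'

```text
t: 18.92
tool_pos: [0.6129, 0.1008, 0.1057]
eef_rot: [[0.995, 0.098, -0.0], [0.098, -0.995, -0.0], [-0.0, 0.0, -1.0]]
ft_force: [0.1, -0.3, -1.3]
opening: 0.0236
grasp_force: 44.9
```

>>> move_arm --increments '[0,0.0005,0,0,10,-0.0001,0.001,0,0,10,-0.0001,0.0013,0,0,10,-0.0002,0.0015,0,0,10,-0.0002,0.0015,0,0,10]'

```text
t: 19.55
tool_pos: [0.6127, 0.1022, 0.1057]
eef_rot: [[0.995, 0.098, -0.0], [0.098, -0.995, -0.0], [-0.0, 0.0, -1.0]]
ft_force: [-0.4, -0.6, -1.9]
opening: 0.0237
grasp_force: 44.9
```

>>> move_arm --increments '[0,0.0003,0,0,10,0,0.0006,0,0,10,-0.0001,0.0009,0,0,10,-0.0001,0.0012,0,0,10,-0.0001,0.0012,0,0,10]'

```text
t: 20.18
tool_pos: [0.6126, 0.1034, 0.1057]
eef_rot: [[0.995, 0.098, 0.0], [0.098, -0.995, -0.0], [0.0, 0.0, -1.0]]
ft_force: [0.4, 1.3, -1.8]
opening: 0.0234
grasp_force: 44.9
```

>>> move_arm --increments '[0,0.0002,0,0,10,0,0.0004,0,0,10,-0.0001,0.0006,0,0,10,-0.0001,0.0008,0,0,10,-0.0001,0.0008,0,0,10]'

```text
t: 20.8
tool_pos: [0.6125, 0.1042, 0.1057]
eef_rot: [[0.995, 0.098, -0.0], [0.098, -0.995, -0.0], [-0.0, 0.0, -1.0]]
ft_force: [-0.6, -0.7, -2.6]
opening: 0.0233
grasp_force: 44.9
```

>>> move_arm --increments '[0,0.0002,0,0,10,0,0.0004,0,0,10,-0.0001,0.0006,0,0,10,-0.0001,0.0006,0,0,10]'

```text
t: 21.3
tool_pos: [0.6124, 0.1048, 0.1057]
eef_rot: [[0.995, 0.098, 0.0], [0.098, -0.995, -0.0], [-0.0, 0.0, -1.0]]
ft_force: [0.1, -0.2, -1.3]
opening: 0.024
grasp_force: 44.9
```

```bash
python3 m.py
```

```text
21.3 [0.61237688 0.1048365  0.10573644] [ 0.07200981 -0.16911843 -1.32015052]
tcp lane 0.09474013016107939 -0.00047795554316677064
cap 2540 [[0.1148, -0.0448, 0.0395], [0.1328, -0.0399, 0.0654], [0.1548, -0.033, 0.0695]] top x [ 0.13578388 -0.03873887  0.06888354]
plate 1508 [[0.1578, -0.0429, 0.0497], [0.159, -0.0218, 0.0631], [0.163, 0.0007, 0.0649]]
```

>>> move_arm --increments '[0,0.0003,0,0,10,-0.0001,0.0006,0,0,10,-0.0001,0.0009,0,0,10,-0.0001,0.0009,0,0,10]'

```text
t: 21.85
tool_pos: [0.6123, 0.1057, 0.1057]
eef_rot: [[0.995, 0.098, -0.0], [0.098, -0.995, -0.0], [-0.0, 0.0, -1.0]]
ft_force: [-0.3, -0.2, -1.6]
opening: 0.0238
grasp_force: 44.9
```

>>> move_arm --increments '[0,0.0002,0,0,10,0,0.0004,0,0,10,-0.0001,0.0006,0,0,10,-0.0001,0.0006,0,0,10]'

```text
t: 22.35
tool_pos: [0.6122, 0.1063, 0.1057]
eef_rot: [[0.995, 0.098, 0.0], [0.098, -0.995, -0.0], [0.0, 0.0, -1.0]]
ft_force: [-0.5, 0.3, -1.6]
opening: 0.0237
grasp_force: 44.9
```

>>> move_arm --increments '[0,0.0002,0,0,10,0,0.0004,0,0,10,0,0.0004,0,0,10]'

```text
t: 22.72
tool_pos: [0.6122, 0.1068, 0.1057]
eef_rot: [[0.995, 0.098, -0.0], [0.098, -0.995, -0.0], [-0.0, 0.0, -1.0]]
ft_force: [-0.5, -0.4, -1.7]
opening: 0.0236
grasp_force: 44.9
```

>>> move_arm --increments '[0,0.0003,0,0,10,0,0.0005,0,0,10,-0.0001,0.0006,0,0,10,-0.0001,0.0006,0,0,10]'

```text
t: 23.22
tool_pos: [0.6121, 0.1073, 0.1057]
eef_rot: [[0.995, 0.098, -0.0], [0.098, -0.995, -0.0], [-0.0, 0.0, -1.0]]
ft_force: [0.1, -0.4, -1.3]
opening: 0.0236
grasp_force: 44.9
```

>>> move_arm --increments '[0,0.0002,0,0,10,0,0.0004,0,0,10,-0.0001,0.0005,0,0,10,-0.0001,0.0005,0,0,10]'

```text
t: 23.72
tool_pos: [0.612, 0.1078, 0.1058]
eef_rot: [[0.995, 0.098, 0.0], [0.098, -0.995, -0.0], [0.0, 0.0, -1.0]]
ft_force: [0.4, 0.2, -1.8]
opening: 0.0239
grasp_force: 44.9
```

>>> move_arm --increments '[0,0.0002,0,0,10,0,0.0004,0,0,10,-0.0001,0.0005,0,0,10,-0.0001,0.0005,0,0,10]'

```text
t: 24.22
tool_pos: [0.612, 0.1081, 0.1058]
eef_rot: [[0.995, 0.098, 0.0], [0.098, -0.995, -0.0], [0.0, 0.0, -1.0]]
ft_force: [-0.2, -2.5, -1.5]
opening: 0.024
grasp_force: 44.9
```

The paddle has made contact, at about 2 N.

>>> move_arm --increments '[0,0.0002,0,0,10,0,0.0003,0,0,10,0,0.0003,0,0,10]'

```text
t: 24.6
tool_pos: [0.612, 0.1083, 0.1058]
eef_rot: [[0.995, 0.098, 0.0], [0.098, -0.995, -0.001], [0.0, 0.001, -1.0]]
ft_force: [0.9, -4.1, -0.9]
opening: 0.0241
grasp_force: 44.9
```

>>> move_arm --increments '[0,0.0002,0,0,10,0,0.0003,0,0,10,0,0.0003,0,0,10]'

```text
t: 24.98
tool_pos: [0.612, 0.1085, 0.1058]
eef_rot: [[0.995, 0.098, 0.0], [0.098, -0.995, -0.001], [0.0, 0.001, -1.0]]
ft_force: [1.0, -5.6, -1.0]
opening: 0.0236
grasp_force: 44.9
```

>>> move_arm --increments '[0,0.0002,0,0,10,0,0.0003,0,0,10,0,0.0003,0,0,10,0,0.0003,0,0,10]'

```text
t: 25.48
tool_pos: [0.612, 0.1086, 0.1058]
eef_rot: [[0.995, 0.098, 0.0], [0.098, -0.995, -0.001], [0.0, 0.001, -1.0]]
ft_force: [1.1, -6.0, -0.8]
opening: 0.0241
grasp_force: 44.9
```

Run:
```python
from h import *
for i in range(4):
    imaging.capture("scene");print(ctrl.get_obs()['ft_force'].round(2))
```

```text
[ 0.86 -6.29 -1.4 ]
[ 0.26 -5.51 -0.12]
[ 1.26 -5.48 -0.25]
[ 1.09 -6.08 -1.24]
```

>>> move_arm --increments '[0,0.0002,0,0,10,0,0.0002,0,0,10,0,0.0002,0,0,10,0,0.0002,0,0,10,0,0.0002,0,0,10,0,0.0002,0,0,10,0,0.0002,0,0,10,0,0.0002,0,0,10]'

```text
t: 26.68
tool_pos: [0.612, 0.1086, 0.1058]
eef_rot: [[0.995, 0.098, 0.0], [0.098, -0.995, -0.001], [-0.0, 0.001, -1.0]]
ft_force: [1.1, -6.1, -0.2]
opening: 0.0238
grasp_force: 44.9
```

>>> move_arm --increments '[0,0,0,0,10,0,0,0,0,10,0,0,0,0,10,0,0,0,0,10,0,0,0,0,10,0,0,0,0,10,0,0,0,0,10,0,0,0,0,10]'

```text
t: 27.68
tool_pos: [0.612, 0.1087, 0.1058]
eef_rot: [[0.995, 0.098, 0.0], [0.098, -0.995, -0.001], [-0.0, 0.001, -1.0]]
ft_force: [0.9, -6.9, -0.4]
opening: 0.0235
grasp_force: 44.9
```

>>> move_arm --increments '[0,0.0002,0,0,10,0,0.0002,0,0,10,0,0.0002,0,0,10,0,0.0002,0,0,10,0,0.0002,0,0,10,0,0.0002,0,0,10,0,0.0002,0,0,10,0,0.0002,0,0,10]'

```text
t: 28.68
tool_pos: [0.612, 0.1087, 0.1058]
eef_rot: [[0.995, 0.098, 0.0], [0.098, -0.995, -0.002], [-0.0, 0.002, -1.0]]
ft_force: [0.2, -6.6, -0.8]
opening: 0.0242
grasp_force: 44.9
```

>>> move_arm --increments '[0,-0.0002,0,0,10,0,-0.0004,0,0,10,0,-0.0006,0,0,10,0,-0.0008,0,0,10,0.0001,-0.001,0,0,10,0.0001,-0.0012,0,0,10,0.0001,-0.0014,0,0,10,0.0001,-0.0016,0,0,10]'

```text
t: 29.68
tool_pos: [0.612, 0.1084, 0.1057]
eef_rot: [[0.995, 0.098, 0.0], [0.098, -0.995, 0.0], [0.0, -0.0, -1.0]]
ft_force: [0.8, -2.9, -2.2]
opening: 0.0237
grasp_force: 44.9
```

>>> move_arm --increments '[0,-0.0002,0,0,10,0,-0.0004,0,0,10,0.0001,-0.0006,0,0,10,0.0001,-0.0008,0,0,10,0.0001,-0.001,0,0,10,0.0001,-0.0012,0,0,10,0.0001,-0.0015,0,0,10,0.0002,-0.0018,0,0,10]'

```text
t: 30.68
tool_pos: [0.6122, 0.1062, 0.1058]
eef_rot: [[0.995, 0.098, -0.0], [0.098, -0.995, -0.0], [-0.0, 0.0, -1.0]]
ft_force: [-0.1, -0.8, -1.6]
opening: 0.0238
grasp_force: 44.9
```

>>> move_arm --increments '[0.0001,-0.001,0,0,10,0.0002,-0.002,0,0,10,0.0003,-0.003,0,0,10,0.0004,-0.004,0,0,10,0.0006,-0.006,0,0,10,0.0008,-0.008,0,0,10,0.001,-0.01,0,0,10,0.0013,-0.013,0,0,10]'

```text
t: 31.68
tool_pos: [0.6135, 0.0931, 0.1058]
eef_rot: [[0.995, 0.098, 0.0], [0.098, -0.995, -0.0], [0.0, 0.0, -1.0]]
ft_force: [0.3, -0.2, -1.8]
opening: 0.0238
grasp_force: 44.9
```

```bash
python3 m.py
```

```text
31.675 [0.61349959 0.09305777 0.10575393] [ 0.32612998 -0.24450814 -1.82259308]
tcp lane 0.08290775280172936 -0.0004516673704352322
cap 2574 [[0.1145, -0.0448, 0.0398], [0.132, -0.0399, 0.0652], [0.1544, -0.033, 0.0696]] top x [ 0.13581798 -0.03892176  0.06894378]
plate 1541 [[0.1578, -0.0428, 0.0508], [0.1589, -0.0213, 0.0631], [0.1629, 0.0004, 0.0649]]
```

The tube rests at the plate. I'll back off, lift, and carry the paddle to the tray.

>>> move_arm --increments '[0.0005,-0.005,0,0,10,0.001,-0.012,0,0,10,0.002,-0.02,0,0,10,0.002,-0.02,0.015,0,10,0.002,-0.02,0.04,0,10,0.002,-0.02,0.07,0,10,0.002,-0.02,0.1,0,10,0.002,-0.02,0.1,0,10]'

```text
t: 32.72
tool_pos: [0.617, 0.0734, 0.2093]
eef_rot: [[0.995, 0.098, 0.007], [0.098, -0.995, -0.0], [0.007, 0.001, -1.0]]
ft_force: [0.2, 0.9, -1.8]
opening: 0.024
grasp_force: 44.9
```

>>> move_arm --increments '[-0.015,-0.03,0,8,10,-0.03,-0.07,0,16,10,-0.045,-0.11,0,24,10,-0.06,-0.15,0,32,10,-0.075,-0.19,0,40,10,-0.09,-0.23,0,48,10,-0.1,-0.27,0,56,10,-0.11,-0.31,0,63,10]'

```text
t: 33.72
tool_pos: [0.5045, -0.2376, 0.2046]
eef_rot: [[0.36, 0.933, -0.001], [0.933, -0.36, 0.001], [0.0, -0.002, -1.0]]
ft_force: [-0.1, -0.8, -2.0]
opening: 0.024
grasp_force: 44.9
```

>>> move_arm --increments '[0,0,0,0,10]'

```text
t: 33.85
tool_pos: [0.5042, -0.239, 0.2045]
eef_rot: [[0.367, 0.93, -0.002], [0.93, -0.367, 0.0], [-0.0, -0.002, -1.0]]
ft_force: [0.3, 0.9, -2.0]
opening: 0.0235
grasp_force: 44.9
```

>>> move_arm --increments '[-0.005,-0.03,0,0,10,-0.01,-0.06,0,0,10,-0.0143,-0.085,0,0,10,-0.0143,-0.085,0,0,10,-0.0143,-0.085,0,0,10]'

```text
t: 34.48
tool_pos: [0.4913, -0.3204, 0.2051]
eef_rot: [[0.364, 0.931, -0.001], [0.931, -0.364, 0.001], [0.001, -0.001, -1.0]]
ft_force: [-0.0, 1.1, -2.1]
opening: 0.0239
grasp_force: 44.9
```

Run:
```python
from h import *
o=ctrl.get_obs();R=np.array(o['eef_rot'])
t=np.array([.4899,-.3239]);a=np.radians(-21.04);ex=np.array([np.cos(a),np.sin(a)]);ey=np.array([-ex[1],ex[0]])
q=o['tool_pos'][:2]-t;print(o['tool_pos'],"in tray",q@ex,q@ey,np.degrees(np.arctan2(R[1,1],R[0,1])))
c=imaging.get_calibration("wrist");p,d=imaging.capture("wrist");W=cloud(p,d,c)
cv2.imwrite("pics/w5.png",p)
```

```text
[ 0.49130169 -0.32038183  0.20511957] in tray 4.5146719509053714e-05 0.0037868505600133114 -21.365850277144297
```

View pics/w5.png

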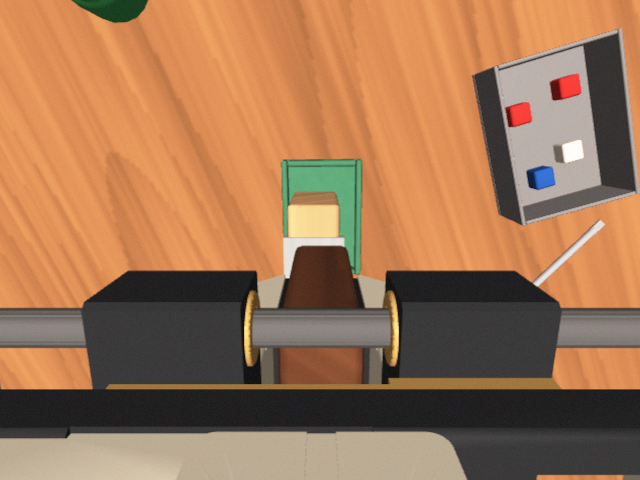

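The handle at column 322 is centred over the tray (columns 283–361). I'll correct by 4 mm and lower it.

>>> move_arm --increments '[-0.0013,-0.0034,-0.02,0,10,-0.0013,-0.0034,-0.05,0,10,-0.0013,-0.0034,-0.08,0,10,-0.0013,-0.0034,-0.1,0,10,-0.0013,-0.0034,-0.114,0,10,-0.0013,-0.0034,-0.12,0,10,-0.0013,-0.0034,-0.122,0,10,-0.0013,-0.0034,-0.122,0,10]'

```text
t: 35.52
tool_pos: [0.4902, -0.3254, 0.0843]
eef_rot: [[0.364, 0.931, 0.001], [0.931, -0.364, -0.001], [-0.0, 0.001, -1.0]]
ft_force: [-0.7, 0.2, -2.5]
opening: 0.0236
grasp_force: 44.9
```

>>> move_arm --increments '[0,0,-0.0005,0,10,0,0,-0.001,0,10,0,0,-0.0015,0,10,0,0,-0.0018,0,10,0,0,-0.0018,0,10]'

```text
t: 36.15
tool_pos: [0.4899, -0.3252, 0.0819]
eef_rot: [[0.364, 0.931, 0.0], [0.931, -0.364, 0.0], [0.0, 0.0, -1.0]]
ft_force: [0.1, -0.3, -1.8]
opening: 0.0235
grasp_force: 44.9
```

>>> move_arm --increments '[0,0,-0.0004,0,10,0,0,-0.0008,0,10,0,0,-0.0011,0,10,0,0,-0.0011,0,10]'

```text
t: 36.65
tool_pos: [0.4899, -0.3252, 0.0809]
eef_rot: [[0.364, 0.931, 0.0], [0.931, -0.364, -0.0], [-0.0, 0.0, -1.0]]
ft_force: [-0.3, -0.8, -2.3]
opening: 0.0242
grasp_force: 44.9
```

>>> move_arm --increments '[0,0,-0.0003,0,10,0,0,-0.0006,0,10,0,0,-0.0006,0,10]'

```text
t: 37.02
tool_pos: [0.49, -0.3252, 0.0807]
eef_rot: [[0.364, 0.931, 0.0], [0.931, -0.364, -0.0], [-0.0, 0.0, -1.0]]
ft_force: [-1.8, 1.5, 4.1]
opening: 0.0236
grasp_force: 44.9
```

The foot is on the tray floor. Now to release and rise.

>>> move_arm --increments '[0,0,0,0,26,0,0,0,0,30,0,0,0,0,40,0,0,0,0,60,0,0,0,0,80,0,0,0,0,80,0,0,0,0,80,0,0,0,0,80]' --newtons 10

```text
t: 38.02
tool_pos: [0.4899, -0.3252, 0.0802]
eef_rot: [[0.364, 0.931, 0.0], [0.931, -0.364, -0.0], [-0.0, 0.0, -1.0]]
ft_force: [0.1, 0.9, 0.5]
opening: 0.0729
grasp_force: 0.0
```

>>> move_arm --increments '[0,0,0.01,0,80,0,0,0.03,0,80,0,0,0.06,0,80,0,0,0.09,0,80,0,0,0.12,0,80,0,0,0.15,0,80,0,0,0.17,0,80,0,0,0.17,0,80]'

```text
t: 39.02
tool_pos: [0.4905, -0.3256, 0.2525]
eef_rot: [[0.364, 0.931, 0.003], [0.931, -0.364, -0.003], [-0.001, 0.004, -1.0]]
ft_force: [0.5, 0.1, 0.4]
opening: 0.0735
grasp_force: 0.0
```

Run:
```python
from h import *
o=ctrl.get_obs();print(o['tool_pos'],o['ft_force'])
c=imaging.get_calibration("wrist");p,d=imaging.capture("wrist");W=cloud(p,d,c).reshape(-1,3)[d.reshape(-1)>0]
m=(abs(W[:,0]-.487)<.06)&(abs(W[:,1]+.325)<.07)
for a,b in((.128,.142),(.046,.054),(.013,.02)):
    q=W[m&(W[:,2]>a)&(W[:,2]<b)];print(len(q),cv2.minAreaRect(q[:,:2].astype(np.float32)) if len(q)>5 else 0,q.mean(0).round(4))
s,_=imaging.capture("scene")
cv2.imwrite("pics/f.png",np.hstack([cv2.resize(p,(400,300)),cv2.resize(s[180:340,130:430],(400,300),interpolation=2)]))
```

```text
[ 0.49047868 -0.32564526  0.25247194] [0.53440803 0.12434446 0.37283904]
1722 ((0.4898523986339569, -0.32486096024513245), (0.03374763950705528, 0.02336643449962139), 68.9262466430664) [ 0.4902 -0.3241  0.1362]
790 ((0.4892056882381439, -0.3171336352825165), (0.05528264120221138, 0.02744956873357296), 67.5987319946289) [ 0.4917 -0.3037  0.0519]
1584 ((0.4899948239326477, -0.3238682448863983), (0.09770020097494125, 0.06604382395744324), 68.87516021728516) [ 0.4924 -0.3172  0.018 ]
```

View pics/f.png

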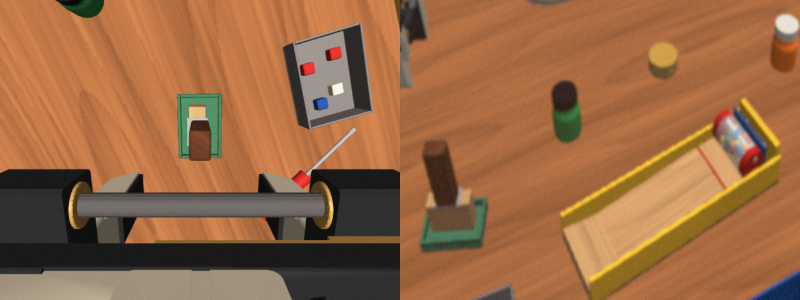

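The paddle stands centred and upright in its tray, at (200,130). The tube rests at the blue plate, at (738,145).

```bash
python3 -c "
from bench import sign_off
print(sign_off())"
```

```text
the job is handed in; nothing more can be done
None
```

The job is handed in: I held the tube against the plate at about 6.5 N (wrist reading) for over 2 s, it stayed resting at the plate, and the paddle stands released and upright in its tray; the sign-off returned no verdict.

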